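Snap the sealing lid onto a centrifuge bucket

ROBOT

A 6-joint arm with a two-finger parallel gripper is mounted at the origin on the work surface. World frame = base frame: x ahead of the robot, y to its left, z up, the work surface at z = 0. Lengths are in m, angles in degrees, forces in N, time in s.
With the tool pointing down it reaches from about 0.4 to 0.925 m from the base axis. Payload 12.5 kg.
Tool frame: the origin (TCP) lies at the very end of the fingers, on their centre line; the grasp point (between the pads) lies 19 mm behind it; y points along the fingers, x is the direction in which the jaws open and shut, and the axes are right-handed (so a half turn about y gives the same grasp; the last joint's range is limited). The gripper opens to 95 mm and grips with 3 to 60 N. Pads are 20 mm wide; open, the fingers measure 119 mm over their backs; the gripper's body (75 mm by 180 mm) begins 59 mm behind the grasp point.
Start: joints at [-76.238, 28.126, 89.318, -0, 62.55, -6.05], TCP at [0.212, -0.588, 0.215] pointing down, gripper open.
Joint ranges: [-177.58, 177.58], [-47.91, 125.51], [2.72, 160], [-65.01, 245.01], [3.68, 167.84], [-153.87, 153.87]. Speed limits (degrees/s): [127.2, 127.2, 159.86, 180, 180, 180].

INTERFACE

Orientations are given as a 3x3 rotation matrix whose columns are the frame's x, y, z axes.
In Python, from cell import robot, imaging, hand_in gives the robot as it stands.
- The arm moves only by the tool play_rows, never from a script. Its argument "targets" is a list of rows, each a list of 2 entries, a list of its own where there are three numbers: the shift along the tool's x, y, z in mm, then the turn about the tool's y in rad. A call has 1 to 5 rows; each row is the pose to reach, as a shift and turn from the pose commanded when the call began, along the tool's axes at that moment; what a row does not reach only later rows make up. A row lasts 1/10 s, in which the tool goes at most 50 mm and 8.59 degrees, less where a joint would pass 70% of its speed; a pose out of reach is approached as far as the arm can. A call with a gripper value outside its range is refused whole. "fingers" is the closure in counts, from 0 (fully open) to 255 (shut), set as the call begins (left out, the last holds). The fingers move at their own pace and stop on an object; "force" is the grip in N (left out, the last holds). Time passes only in rows, so rows that repeat a pose let the fingers close. It gives the time, the measured TCP pose, the force and the opening at its end, in the units of the state.
- robot.sense(): the state, without advancing time (a new reading comes with each control period).
- imaging.capture(name): name is "scene" or "top" or "wrist"; returns a dict with "color" (400x640x3 uint8, blue, green, red), "fx", "fy", "cx", "cy" (pixels), "extrinsics" (4x4, takes a point from world to camera coordinates). Camera axes: x right, y up, looking along -z (the intrinsics and any distortion apply to the point x, -y, -z); pixel columns grow to the right and rows downward; lengths in m; the calibration is good to about 2 mm. A picture is of the moment at which its call begins. There is no depth.
- hand_in(): hands the job in, once; it reports no verdict.
The state is a dict: "time_s": time; "qpos": joint angles; "joint_velocities": joint speeds; "tau": joint torques, N m; "tcp_pos": TCP position; "eef_rot": TCP orientation; "wrist_force": force on the tool from outside, world axes, zero at the start; "moment": the same for the moment, N m; "gripper_width": finger opening in m.
Only numpy, scipy, OpenCV 4.12 (cv2) and the standard library are available. Lean on these libraries where they do the work, as an engineer would, in place of code of your own. Each camera call takes 0.05 s, during which the arm holds its last target.

TASK

Pick up the wider of the two round lids by its knob, set it level over the round centrifuge bucket so that its hollow hub goes over the bucket's centre pin, and press it straight down until it snaps past the four spring catches and is fully home. Keep pressing it down firmly, with about 12 newtons, and finish like that: the program ends while the robot is still pushing down on the lid, without letting up. Leave the smaller lid and everything else on the bench where they are.

Things in the scene. Friction and masses are not known exactly. Their poses are not given: they have to be found in the camera images.
- lid: the wider lid, grey plastic, loose, about 0.14 kg, round about z: a disc 100 mm across and 5 mm thick on a hub tube 48 mm across and 24 mm tall, whose blind bore (18 mm across, 24 mm deep) opens below. It starts standing upright on its hub on the bench. Origin at the centre of the hub's underside; z up through the knob
- lid_knob (a point): centre of the wider lid's knob, an upright black cylinder 28 mm across and 44 mm tall standing on the disc. This point is 51 mm above the hub's underside, 22 mm above the disc's top and 22 mm below the knob's flat top; z up
- small_lid_knob (a point): the same point of the other lid, which is alike but for its disc, only 76 mm across; it does not fit and stays where it is
- bucket: round aluminium centrifuge bucket, 120 mm across, fixed upright to the bench in a grey loading base 156 mm across; open above, with eight small capped tubes standing in it (tops 66 mm up). Its floor is 48 mm above the origin. Four steel posts at its +x, +y, -x, -y, 94 mm tall and 65 to 77 mm from the axis, carry the catches. Origin on the bench, on the axis; z up
- bucket_pin (a point): tip of the steel pin in the middle of the bucket, 71 mm above its origin. The pin is 15 mm across, its top 7 mm tapered; the lid's hub bore goes over it with 1.5 mm play all round
- bucket_mouth (a point): point on the bucket's axis level with the four spring catches, 84.5 mm above its origin. Each is a steel ball nose of 8 mm radius that reaches in to 48 mm from the axis and gives way outwards. A lid merely laid on rests on them with its knob's centre 116 mm above the bucket's origin; about 8 to 16 N down pushes it through, then the force drops
- bucket_home (a point): where the knob's centre is when the lid is fully home: on the axis, 99 mm above the bucket's origin, 17 mm lower than when laid on. The hub then stands on the bucket's floor, which is rigid, and the catches have closed over the disc's edge
- dish: round closed glass culture dish, 90 mm across, 15 mm tall; origin at the centre of its underside. A bystander
- timer: small white bench timer 50 x 65 x 22 mm; origin at the centre of its underside. A bystander
- bottle: amber reagent bottle, 64 mm across, 130 mm tall; origin at the centre of its underside. A bystander
- tipbox: pipette tip box 87 x 122 x 65 mm, grey with a clear top; origin at the centre of its underside. A bystander
- beaker: small glass beaker, 60 mm across, 60 mm tall; origin at the centre of its underside. A bystander
Things that resemble listed ones, but are neither listed nor needed, are in the scene too. Leave any purple look-alike of the lid alone.

How it is judged:
By the outcome, as a careful person would: the job done as asked, in the order asked, and still so for the second after the job is handed in, while the arm keeps its last pose, push and grip.
It also fails if it takes over 42 s, if anything falls off the work surface, if the arm or the gripper's body presses on something with over 40 N, if the wrist force passes 120 N, or if a joint passes its speed limit or range.

## Working session

There is one attempt and no reset: what is moved stays moved. The work goes in short steps, Python scripts to look and compute and a tool call to move; the robot and the scene stay as the last step left them, time stands still between calls to the robot, and variables do not carry over. Pictures are saved under pics/ and viewed, and the job is handed in when it is done.

Besides the shell and the picture viewer there is one more tool, called after "Request:" as name(argument=value, ...) on one line, values as JSON. play_rows: Moves the arm, as the interface text tells. Its arguments: {"type":"object","properties":{"targets":{"type":"array"},"fingers":{"type":"number"},"force":{"type":"number"}},"required":["targets"]}

```bash
ls; mkdir -p pics
python3 - <<'E'
from cell import robot, imaging
import cv2,numpy as np
s=robot.sense()
for k,v in s.items(): print(k,np.round(v,4).tolist())
for n in ["scene","top","wrist"]:
    c=imaging.capture(n); cv2.imwrite(f"pics/{n}0.png",c["color"]); print(n,{k:np.round(v,4).tolist() for k,v in c.items() if k!="color"})
E
```

```text
pics
time_s 0.0
qpos [-76.2358, 28.1659, 89.3506, 0.0016, 62.5474, -6.0503]
joint_velocities [0.0649, -0.0732, -0.0244, -0.0101, -0.065, 0.0089]
tau [-0.0003, -61.2654, -25.8187, 0.0693, 0.0482, -0.0001]
tcp_pos [0.2118, -0.5878, 0.214]
eef_rot [[0.339, -0.0002, 0.9408], [-0.9408, 0.0011, 0.339], [-0.0011, -1.0, 0.0001]]
wrist_force [0.2703, -0.4113, -0.3051]
moment [-0.0052, -0.0654, 0.0453]
gripper_width 0.095
scene {'fx': 372.3832, 'fy': 372.3832, 'cx': 316.6058, 'cy': 201.6204, 'extrinsics': [[-0.6624, 0.749, 0.0103, 0.3565], [-0.6515, -0.5828, 0.4856, 0.3408], [0.3698, 0.315, 0.8741, -1.1503], [0.0, 0.0, 0.0, 1.0]]}
top {'fx': 475.4845, 'fy': 475.4845, 'cx': 320.9643, 'cy': 205.6681, 'extrinsics': [[-0.0123, -0.9999, -0.0064, 0.0009], [0.994, -0.0129, 0.109, -0.5667], [-0.109, -0.005, 0.994, -1.1038], [0.0, 0.0, 0.0, 1.0]]}
wrist {'fx': 319.9371, 'fy': 319.9371, 'cx': 323.5126, 'cy': 199.3726, 'extrinsics': [[0.3387, -0.9409, -0.001, -0.6251], [0.903, 0.3253, -0.2808, 0.032], [0.2645, 0.0942, 0.9598, -0.3916], [0.0, 0.0, 0.0, 1.0]]}
```

View pics/scene0.png

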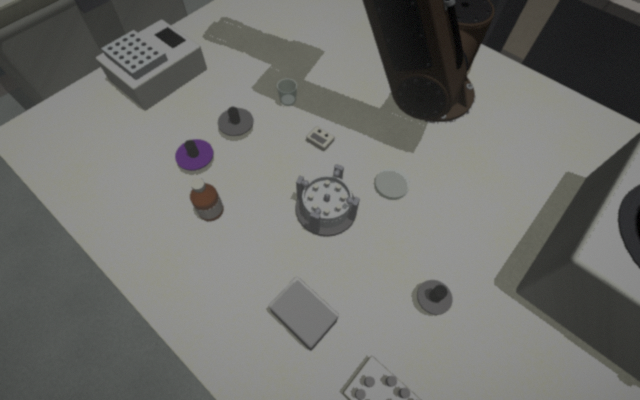

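View pics/top0.png

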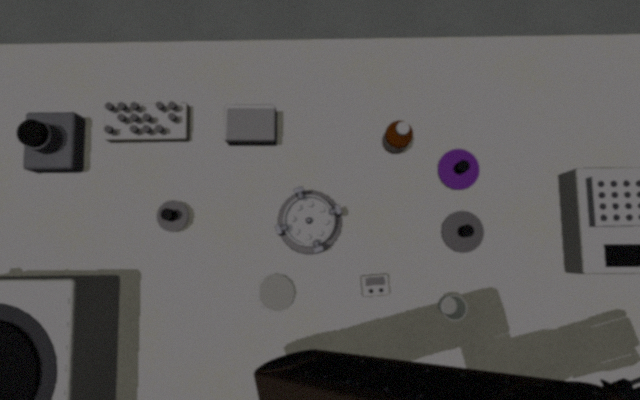

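View pics/wrist0.png

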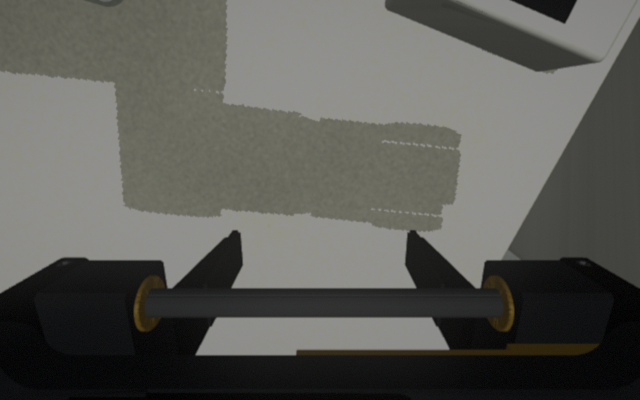

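The wider lid is the right-hand grey one at about (462,231) in the top view. The small lid is at (173,215) and the bucket's centre is near (309,221). Next I'll measure the lid and the bucket.

```bash
cat > h.py <<'E'
import numpy as np,cv2
def ray(c,u,v):
    E=np.array(c["extrinsics"]);R=E[:3,:3];t=E[:3,3]
    d=R.T@np.array([(u-c["cx"])/c["fx"],-(v-c["cy"])/c["fy"],-1.0]);return -R.T@t,d
def onz(c,u,v,z):
    o,d=ray(c,u,v);return o+d*(z-o[2])/d[2]
def proj(c,p):
    E=np.array(c["extrinsics"]);q=E[:3,:3]@np.array(p)+E[:3,3]
    return np.array([c["cx"]+c["fx"]*q[0]/-q[2],c["cy"]+c["fy"]*-q[1]/-q[2]])
def tri(obs):
    A=np.zeros((3,3));b=np.zeros(3)
    for c,u,v in obs:
        o,d=ray(c,u,v);d=d/np.linalg.norm(d);M=np.eye(3)-np.outer(d,d);A+=M;b+=M@o
    return np.linalg.solve(A,b)
def circ(c,pts,z):
    P=np.array([onz(c,u,v,z)[:2] for u,v in pts]);A=np.c_[2*P,np.ones(len(P))]
    s=np.linalg.lstsq(A,(P**2).sum(1),rcond=None)[0];return s[:2],np.sqrt(s[2]+s[:2]@s[:2])
E
python3 - <<'E'
import cv2,numpy as np
t=cv2.imread("pics/top0.png");s=cv2.imread("pics/scene0.png")
A=[cv2.resize(t[180:280,260:360],None,fx=4,fy=4,interpolation=2),cv2.resize(t[180:280,412:512],None,fx=4,fy=4,interpolation=2)]
B=[cv2.resize(s[150:250,277:377],None,fx=4,fy=4,interpolation=2),cv2.resize(s[75:175,185:285],None,fx=4,fy=4,interpolation=2)]
im=np.vstack([np.hstack(A),np.hstack(B)])
cv2.imwrite("pics/crop0.png",cv2.resize(np.clip(im*1.6,0,255).astype(np.uint8),(600,600)))
E
```

```text
(no output)
```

View pics/crop0.png

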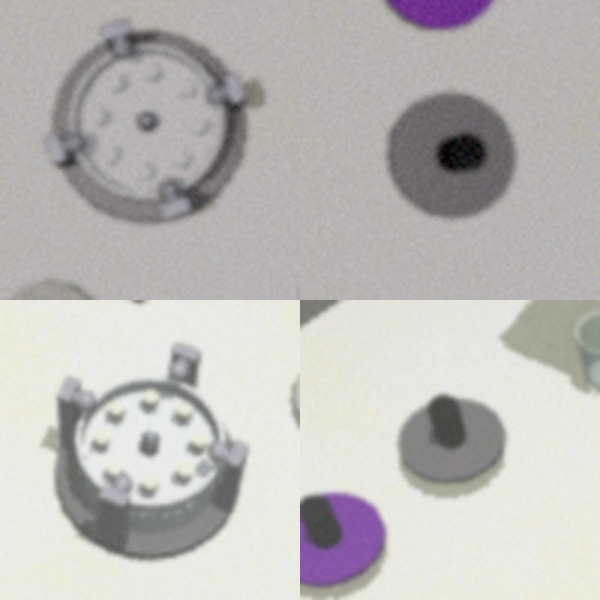

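The crop shows the pin at about (309.3,220.0) in top and (327,195) in scene. The lid disc shows up cleanly against the bench.

Run:
```python
from cell import robot, imaging
from h import *
c=imaging.capture("top");im=c["color"];s=imaging.capture("scene")
g=cv2.GaussianBlur(im,(3,3),0).max(2).astype(float)
def lid(x0,y0,w,z):
    r=g[y0:y0+w,x0:x0+w];bg=np.median(np.r_[r[0],r[-1]]);fg=np.median(g[y0+w//2-8:y0+w//2+8,x0+w//2-12:x0+w//2-8]);th=(bg+fg)/2
    m=(r<th).astype(np.uint8);cs,_=cv2.findContours(m,0,1);k=max(cs,key=cv2.contourArea)[:,0]+[x0,y0]
    xy,R=circ(c,k,z);print("lid",xy,R*2,bg,fg)
    return xy
a=lid(432,200,62,.0265);b=lid(145,187,58,.0265)
# knob top
for nm,(x0,y0) in dict(big=(440,210),small=(155,195)).items():
    r=im[y0:y0+42,x0:x0+42].max(2);m=(r<40).astype(np.uint8);mm=cv2.moments(m,True);print(nm,"knob",mm["m00"],x0+mm["m10"]/mm["m00"],y0+mm["m01"]/mm["m00"],onz(c,x0+mm["m10"]/mm["m00"],y0+mm["m01"]/mm["m00"],.051))
# pin
p=onz(c,309.3,220,.071);print("pin top",p,"scene",onz(s,327,194.7,.071),"tri",tri([(c,309.3,220),(s,327,194.7)]))
# base circle
r=g[180:262,268:350]; 
m=(r<105).astype(np.uint8)
cv2.imwrite("pics/m.png",cv2.resize(np.vstack([r.astype(np.uint8),m*255]),None,fx=3,fy=3,interpolation=0))
```

```text
lid [ 0.50148654 -0.34053732] 0.09867558555615581 115.0 68.0
lid [0.54766241 0.34577475] 0.06042156602652187 115.0 35.5
big knob 157.0 465.343949044586 230.63694267515925 [ 0.50167412 -0.34144337  0.051     ]
small knob 164.0 169.77439024390245 214.5060975609756 [0.54822239 0.34831978 0.051     ]
pin top [0.52953381 0.02074119 0.071     ] scene [0.52929277 0.02410245 0.071     ] tri [0.528907   0.02199696 0.06840223]
```

View pics/m.png

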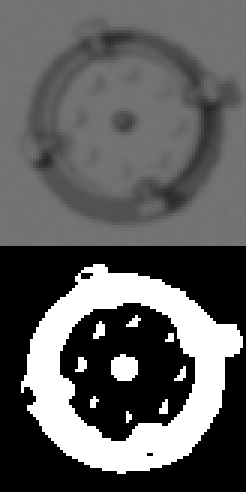

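Request:
play_rows(targets=[[[-25,0,65],0],[[-40,0,107],0],[[-54,0,143],0],[[-64,0,170],0],[[-67,0,178],0]], fingers=0, force=50)

```text
time_s: 0.75
tcp_pos: [0.3587, -0.4625, 0.2148]
eef_rot: [[0.342, 0.0, 0.94], [-0.94, 0.0, 0.342], [-0.0, -1.0, 0.0]]
wrist_force: [-0.3, -0.9, -0.5]
gripper_width: 0.0949
```

Request:
play_rows(targets=[[[-16,0,42],0],[[-32,0,84],0],[[-48,0,126],0],[[-60,0,160],0],[[-67,0,178],0]])

```text
time_s: 1.25
tcp_pos: [0.5028, -0.3402, 0.2145]
eef_rot: [[0.34, 0.0, 0.94], [-0.94, -0.0, 0.34], [0.0, -1.0, 0.0]]
wrist_force: [0.2, -0.2, 0.1]
gripper_width: 0.0948
```

Request:
play_rows(targets=[[[0,0,0],0],[[0,0,0],0],[[0,0,0],0]])

```text
time_s: 1.55
tcp_pos: [0.5005, -0.3424, 0.2146]
eef_rot: [[0.338, -0.0, 0.941], [-0.941, -0.0, 0.338], [0.0, -1.0, -0.0]]
wrist_force: [-1.3, -0.2, -0.5]
gripper_width: 0.0949
```

```bash
cat > l.py <<'E'
import sys
from cell import robot, imaging
from h import *
n,o=sys.argv[1:3]
s=robot.sense();print(s["time_s"],np.round(s["tcp_pos"],4),np.round(s["eef_rot"],4).tolist(),np.round(s["wrist_force"],2),s["gripper_width"])
c=imaging.capture(n);cv2.imwrite(f"pics/{o}.png",c["color"]);np.save(f"pics/{o}.npy",c,allow_pickle=True)
E
python3 l.py wrist w1
```

```text
1.55 [ 0.5005 -0.3424  0.2146] [[0.3378, -0.0002, 0.9412], [-0.9412, -0.0002, 0.3378], [0.0001, -1.0, -0.0003]] [-1.33 -0.19 -0.5 ] 0.09485387056827627
```

View pics/w1.png

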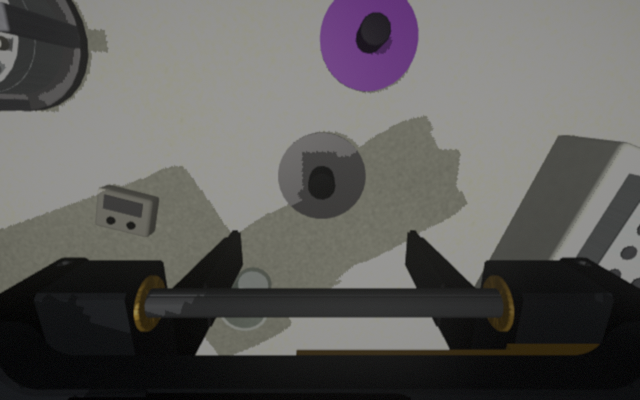

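The wrist view shows the lid disc centred near (322,175) between the fingertips. I'll check that point against my earlier measurement.

Run:
```python
from h import *
c=np.load("pics/w1.npy",allow_pickle=True).item()
print(circ(c,[(278,175),(366,175),(322,132),(322,218),(291,144),(353,206),(291,206),(353,144)],.0275))
print("knob top predicted px for est", proj(c,[.5016,-.341,.073]), proj(c,[.5016,-.341,.029]))
im=c["color"];r=im[130:220,275:370];cv2.imwrite("pics/w1c.png",np.clip(cv2.resize(r,None,fx=6,fy=6)*1.5,0,255).astype(np.uint8))
```

```text
(array([ 0.50138552, -0.34080584]), np.float64(0.05022977078933887))
knob top predicted px for est [322.05185385 186.20267432] [322.2195713  176.83514209]
```

View pics/w1c.png

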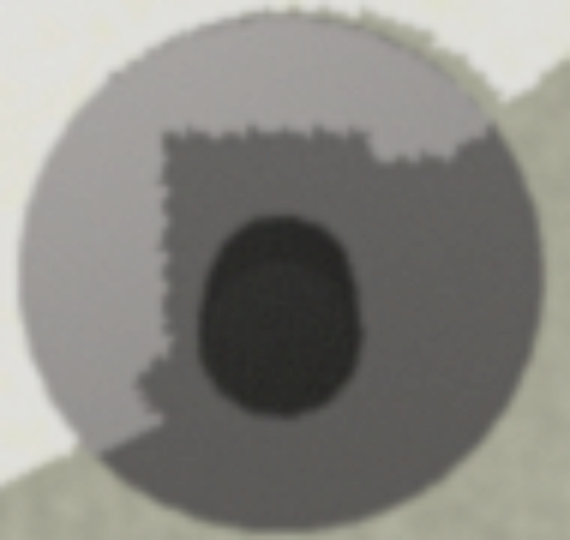

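Two views agree to within 0.5 mm on the lid at (0.5014, -0.3408). I'll descend onto the knob.

Request:
play_rows(targets=[[[-1,20,1],0],[[-1,55,1],0],[[-1,90,1],0],[[-1,120,1],0],[[-1,140,1],0]])

```text
time_s: 2.1
tcp_pos: [0.5007, -0.3405, 0.0727]
eef_rot: [[0.338, -0.002, 0.941], [-0.941, 0.001, 0.338], [-0.002, -1.0, -0.001]]
wrist_force: [-0.6, 0.8, 1.4]
gripper_width: 0.0949
```

Request:
play_rows(targets=[[[0,15,0],0],[[0,28,0],0],[[0,36,0],0],[[0,40,0],0],[[0,40,0],0]])

```text
time_s: 2.6
tcp_pos: [0.5019, -0.3402, 0.0346]
eef_rot: [[0.339, -0.0, 0.941], [-0.941, -0.0, 0.339], [0.0, -1.0, -0.0]]
wrist_force: [1.0, -0.0, 0.1]
gripper_width: 0.0951
```

Request:
play_rows(targets=[[[0,0,0],0],[[0,0,0],0],[[0,0,0],0],[[0,0,0],0],[[0,0,0],0]], fingers=255, force=50)

```text
time_s: 3.1
tcp_pos: [0.5021, -0.3401, 0.0348]
eef_rot: [[0.339, 0.0, 0.941], [-0.941, -0.0, 0.339], [0.0, -1.0, 0.0]]
wrist_force: [0.0, -0.3, 0.8]
gripper_width: 0.0607
```

Request:
play_rows(targets=[[[0,0,0],0],[[0,0,0],0],[[0,0,0],0],[[0,0,0],0],[[0,0,0],0]])

```text
time_s: 3.6
tcp_pos: [0.5019, -0.34, 0.0346]
eef_rot: [[0.339, -0.0, 0.941], [-0.941, 0.0, 0.339], [-0.0, -1.0, -0.0]]
wrist_force: [-0.8, -0.4, -0.7]
gripper_width: 0.0276
```

Request:
play_rows(targets=[[[0,-5,0],0],[[0,-20,0],0],[[0,-45,0],0],[[0,-70,0],0],[[0,-85,0],0]])

```text
time_s: 4.1
tcp_pos: [0.5025, -0.3404, 0.1227]
eef_rot: [[0.339, 0.002, 0.941], [-0.941, -0.002, 0.339], [0.003, -1.0, 0.001]]
wrist_force: [-0.2, -0.2, -1.7]
gripper_width: 0.0273
```

Request:
play_rows(targets=[[[0,-15,0],0],[[0,-35,0],0],[[0,-55,0],0],[[0,-70,0],0],[[0,-75,0],0]])

```text
time_s: 4.6
tcp_pos: [0.5023, -0.3403, 0.1974]
eef_rot: [[0.339, 0.003, 0.941], [-0.941, -0.002, 0.339], [0.003, -1.0, 0.002]]
wrist_force: [0.4, -0.2, -1.3]
gripper_width: 0.0269
```

```bash
python3 l.py wrist w2; python3 l.py top t2
```

```text
4.6 [ 0.5023 -0.3403  0.1974] [[0.339, 0.0026, 0.9408], [-0.9408, -0.0023, 0.339], [0.003, -1.0, 0.0017]] [ 0.42 -0.2  -1.28] 0.026857959751176108
4.65 [ 0.5023 -0.3402  0.197 ] [[0.339, 0.0023, 0.9408], [-0.9408, -0.002, 0.339], [0.0027, -1.0, 0.0014]] [-0.24 -0.56 -0.8 ] 0.026957947408534084
```

View pics/w2.png

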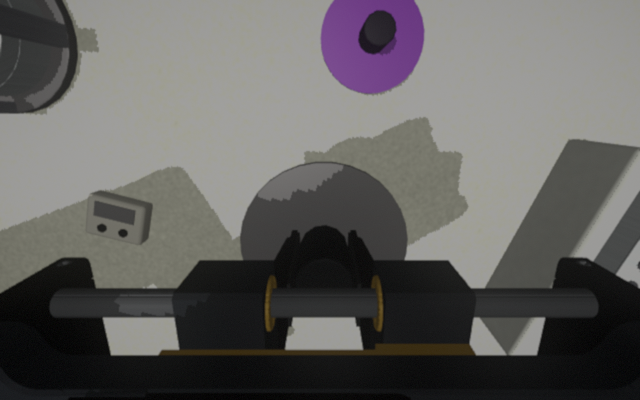

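View pics/t2.png

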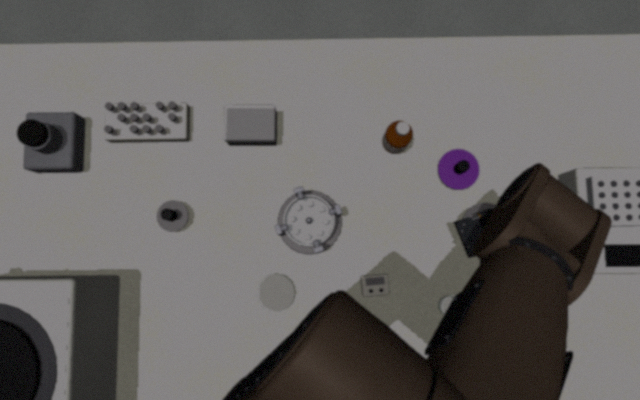

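The lid is held. I'll move so the wrist camera sees the bucket, stopping about 110 mm short of the pin.

Request:
play_rows(targets=[[[-20,0,2],0],[[-55,0,6],0],[[-95,0,11],0],[[-135,0,16],0],[[-170,0,20],0]])

```text
time_s: 5.2
tcp_pos: [0.4621, -0.1715, 0.1939]
eef_rot: [[0.339, -0.001, 0.941], [-0.941, 0.001, 0.339], [-0.001, -1.0, -0.001]]
wrist_force: [-0.0, 0.4, -1.7]
gripper_width: 0.0278
```

Request:
play_rows(targets=[[[-40,0,4],0],[[-80,0,9],0],[[-120,0,13],0],[[-150,0,17],0],[[-160,0,18],0]])

```text
time_s: 5.7
tcp_pos: [0.4246, -0.0145, 0.1943]
eef_rot: [[0.341, -0.001, 0.94], [-0.94, 0.0, 0.341], [-0.001, -1.0, -0.001]]
wrist_force: [-0.8, -0.4, -2.6]
gripper_width: 0.0272
```

Request:
play_rows(targets=[[[0,0,0],0],[[0,0,0],0],[[0,0,0],0],[[0,0,0],0]])

```text
time_s: 6.1
tcp_pos: [0.4261, -0.0176, 0.1944]
eef_rot: [[0.338, -0.0, 0.941], [-0.941, -0.0, 0.338], [0.0, -1.0, -0.0]]
wrist_force: [0.6, 0.3, -1.1]
gripper_width: 0.0271
```

```bash
python3 l.py wrist w3; python3 l.py top t3
```

```text
6.1 [ 0.4261 -0.0176  0.1944] [[0.3376, -0.0002, 0.9413], [-0.9413, -0.0001, 0.3376], [0.0, -1.0, -0.0002]] [ 0.62  0.26 -1.08] 0.027144790010187835
6.15 [ 0.4261 -0.0174  0.1945] [[0.3377, -0.0001, 0.9412], [-0.9412, -0.0001, 0.3377], [0.0001, -1.0, -0.0001]] [-0.88  0.01 -1.34] 0.027656215823633416
```

View pics/w3.png

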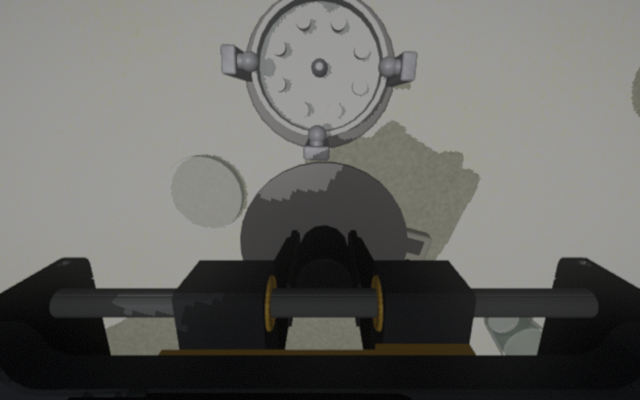

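View pics/t3.png

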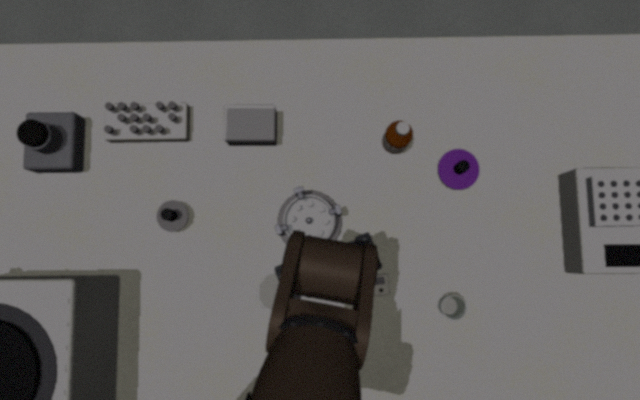

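The wrist view shows the pin near (320,68), the ball catches at (247,62), (390,67) and (317,133), and the held disc's front edge.

Run:
```python
from h import *
c=np.load("pics/w3.npy",allow_pickle=True).item();im=c["color"]
cv2.imwrite("pics/w3c.png",np.clip(cv2.resize(im[0:165,210:430],None,fx=3.5,fy=3.5,interpolation=2)*1.5,0,255).astype(np.uint8))
print(onz(c,320,67,.071))
# lid disc silhouette: gradient along radial/vertical rows
g=cv2.GaussianBlur(im,(3,3),0).max(2).astype(float)
pts=[]
for u in range(262,392,6):   # top edge, scanning down
    col=g[155:215,u];d=np.diff(col);k=np.argmin(d[:]);pts.append((u,155+k+.5,d[k]))
for v in range(195,255,6):
    row=g[v,230:262];d=np.diff(row);k=np.argmin(d);pts.append((230+k+.5,v,d[k]))
    row=g[v,392:425];d=np.diff(row);k=np.argmax(d);pts.append((392+k+.5,v,d[k]))
for p in pts: print(p,end=' ')
P=[(p[0],p[1]) for p in pts if abs(p[2])>5]
s=np.array([.4261,-.0175])
for z in (.20,.203,.206,.209):
    xy,R=circ(c,P,z);d=xy-s;print(z,xy,R,"off tool x,z",d@[.3377,-.9412],d@[.9412,.3377])
```

```text
[0.52950803 0.02211221 0.071     ]
(262, np.float64(186.5), np.float64(-16.0)) (268, np.float64(180.5), np.float64(-16.0)) (274, np.float64(176.5), np.float64(-21.0)) (280, np.float64(172.5), np.float64(-22.0)) (286, np.float64(169.5), np.float64(-25.0)) (292, np.float64(166.5), np.float64(-25.0)) (298, np.float64(164.5), np.float64(-26.0)) (304, np.float64(163.5), np.float64(-24.0)) (310, np.float64(157.5), np.float64(-16.0)) (316, np.float64(191.5), np.float64(-14.0)) (322, np.float64(189.5), np.float64(-13.0)) (328, np.float64(160.5), np.float64(-10.0)) (334, np.float64(161.5), np.float64(-18.0)) (340, np.float64(162.5), np.float64(-18.0)) (346, np.float64(163.5), np.float64(-22.0)) (352, np.float64(165.5), np.float64(-23.0)) (358, np.float64(168.5), np.float64(-22.0)) (364, np.float64(170.5), np.float64(-20.0)) (370, np.float64(174.5), np.float64(-17.0)) (376, np.float64(178.5), np.float64(-17.0)) (382, np.float64(183.5), np.float64(-14.0)) (388, np.float64(190.5), np.float64(-13.0)) (np.float64(255.5), 195, np.float64(-28.0)) (np.float64(392.5), 195, np.float64(14.0)) (np.float6
[... 504 characters left out ...]
(6.0)) (np.float64(239.5), 237, np.float64(-36.0)) (np.float64(407.5), 237, np.float64(12.0)) (np.float64(239.5), 243, np.float64(-32.0)) (np.float64(423.5), 243, np.float64(17.0)) (np.float64(240.5), 249, np.float64(-34.0)) (np.float64(420.5), 249, np.float64(16.0)) 0.2 [ 0.42903096 -0.01808407] 0.04778698946103214 off tool x,z 0.0015395120416772413 0.0025613828343934936
0.203 [ 0.43033789 -0.01759711] 0.046915863618557714 off tool x,z 0.0015225331313448063 0.003955908058334813
0.206 [ 0.43164481 -0.01711015] 0.04604473777608335 off tool x,z 0.001505554221012554 0.005350433282276066
0.209 [ 0.43295174 -0.01662319] 0.045173611933609976 off tool x,z 0.0014885753106797018 0.0067449585062179475
```

View pics/w3c.png

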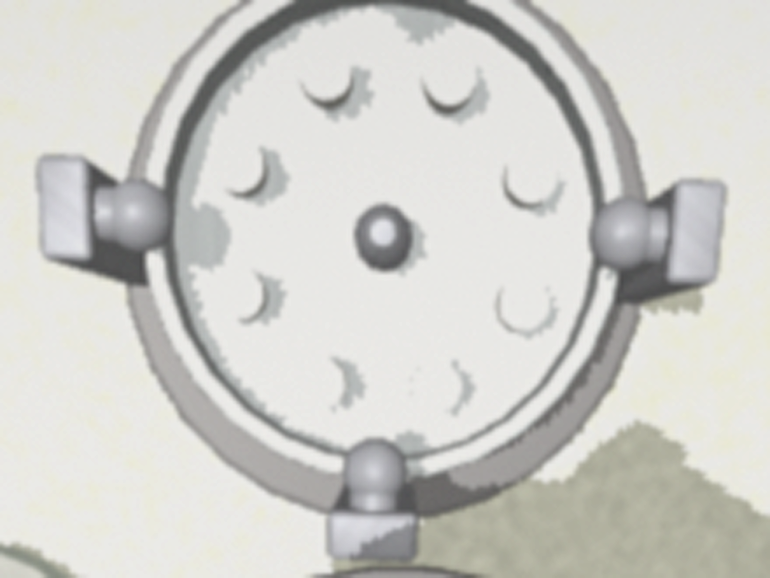

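Run:
```python
from h import *
c=np.load("pics/w3.npy",allow_pickle=True).item()
print("pin",onz(c,319.1,66.6,.071))
# balls: left,right,bottom ball centres in crop -> z .0845
for q in [(135,212),(624,234),(375,470)]: print("ball",onz(c,210+q[0]/3.5,q[1]/3.5,.0845))
P=np.array([(262,186.5),(268,180.5),(274,176.5),(280,172.5),(286,169.5),(292,166.5),(298,164.5),(304,163.5),(334,161.5),(340,162.5),(346,163.5),(352,165.5),(358,168.5),(364,170.5),(370,174.5),(376,178.5),(382,183.5),(388,190.5),(255.5,195),(392.5,195),(251.5,201),(395.5,201),(247.5,207),(398.5,207),(245.5,213),(401.5,213),(242.5,219),(403.5,219),(241.5,225),(405.5,225),(240.5,231),(239.5,237),(407.5,237)])+.5
s=np.array([.4261,-.0175])
for z in (.184,.186,.188,.190):
    xy,R=circ(c,P,z);d=xy-s;q=np.array([onz(c,u,v,z)[:2] for u,v in P]);print(z,xy,R,np.std(np.linalg.norm(q-xy,axis=1)),"off tool x,z",d@[.3377,-.9412],d@[.9412,.3377])
```

```text
pin [0.52954784 0.02294049 0.071     ]
ball [0.51323692 0.07752819 0.0845    ]
ball [ 0.54702841 -0.03076393  0.0845    ]
ball [0.47662115 0.00580084 0.0845    ]
0.184 [ 0.42420369 -0.01904723] 0.05079092073115805 0.00026543567871361884 off tool x,z 0.0008158655180415053 -0.0023073082980945903
0.186 [ 0.42505124 -0.01874068] 0.05022835785772842 0.0002624956993634153 off tool x,z 0.0008135643738202701 -0.0014060767197993744
0.188 [ 0.42589878 -0.01843414] 0.049665794984301584 0.00025955572001321655 off tool x,z 0.000811263229599266 -0.0005048451415044181
0.19 [ 0.42674633 -0.0181276 ] 0.049103232110873404 0.00025661574066301564 off tool x,z 0.0008089620853780201 0.00039638643679109676
```

Pin and ball midpoint agree at about (0.5297, 0.0231), and the ball spacing is 113 mm against 112 expected. The lid's offset in the grip is under 1.2 mm. I'll move over the pin.

Request:
play_rows(targets=[[[-1,0,20],0],[[-2,0,50],0],[[-3,0,80],0],[[-4,0,104],0],[[-4,0,112],0]])

```text
time_s: 6.7
tcp_pos: [0.5315, 0.0254, 0.1942]
eef_rot: [[0.339, 0.0, 0.941], [-0.941, -0.0, 0.339], [0.0, -1.0, 0.0]]
wrist_force: [-0.8, -1.0, -1.2]
gripper_width: 0.0275
```

Request:
play_rows(targets=[[[0,10,0],0],[[0,30,0],0],[[0,50,0],0],[[0,65,0],0],[[0,70,0],0]])

```text
time_s: 7.2
tcp_pos: [0.528, 0.0246, 0.1229]
eef_rot: [[0.338, -0.003, 0.941], [-0.941, 0.0, 0.338], [-0.001, -1.0, -0.003]]
wrist_force: [-0.3, -0.3, -1.1]
gripper_width: 0.0271
```

Request:
play_rows(targets=[[[0,0,0],0],[[0,0,0],0],[[0,0,0],0],[[0,0,0],0]])

```text
time_s: 7.6
tcp_pos: [0.5301, 0.025, 0.1252]
eef_rot: [[0.339, 0.001, 0.941], [-0.941, -0.0, 0.339], [0.001, -1.0, 0.001]]
wrist_force: [0.1, -0.5, -1.4]
gripper_width: 0.0275
```

```bash
python3 l.py wrist w4; python3 l.py scene s4
```

```text
7.6 [0.5301 0.025  0.1252] [[0.3389, 0.0011, 0.9408], [-0.9408, -0.0002, 0.3389], [0.0005, -1.0, 0.001]] [ 0.05 -0.47 -1.45] 0.027549736321730547
7.65 [0.53   0.0251 0.1251] [[0.339, 0.0009, 0.9408], [-0.9408, -0.0001, 0.339], [0.0004, -1.0, 0.0008]] [-0.85 -0.21 -0.34] 0.027423314323233642
```

View pics/w4.png

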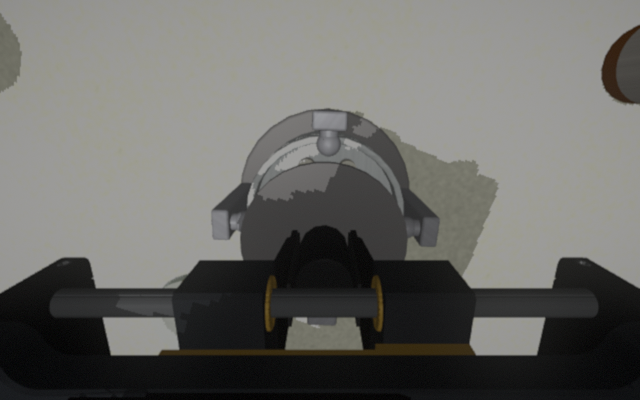

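View pics/s4.png

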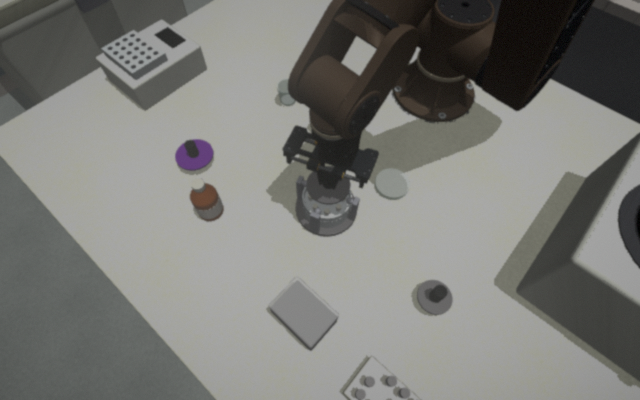

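Run:
```python
from h import *
c=np.load("pics/w4.npy",allow_pickle=True).item();im=c["color"]
f=onz(c,328.5,145,.0845)[:2]
print("far",f,"centre w/near",(f+[.4766,.0058])/2, "dist",np.linalg.norm(f-[.4766,.0058]))
for p in ([.5297,.0231],[.5295,.0207]): print(proj(c,[2*p[0]-.4766,2*p[1]-.0058,.0845]))
cv2.imwrite("pics/w4c.png",np.clip(cv2.resize(im[95:265,200:450],None,fx=3.2,fy=3.2,interpolation=2)*1.5,0,255).astype(np.uint8))
c=np.load("pics/s4.npy",allow_pickle=True).item();im=c["color"]
cv2.imwrite("pics/s4c.png",np.clip(cv2.resize(im[110:245,270:400],None,fx=4.4,fy=4.4,interpolation=2)*1.3,0,255).astype(np.uint8))
```

```text
far [0.58255902 0.03983197] centre w/near [0.52957951 0.02281598] dist 0.11129010806313992
[327.81031532 144.35427096]
[334.47995569 147.43194651]
```

View pics/w4c.png

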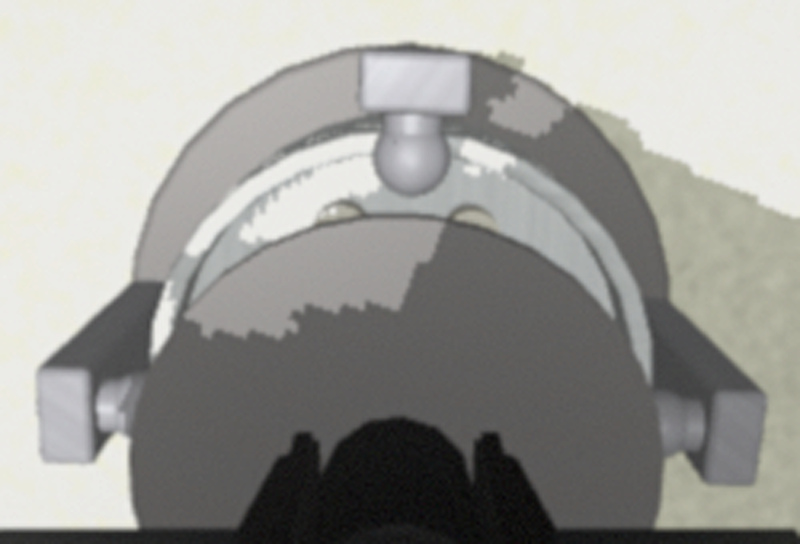

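View pics/s4c.png

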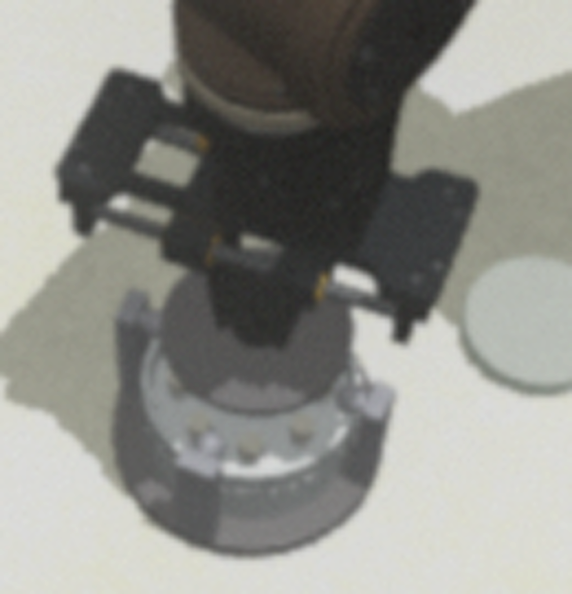

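The far catch confirms the bucket axis at (0.5296, 0.0228), so I need about +1 mm in tool x. I'll correct that and bring the bore onto the pin's taper.

Request:
play_rows(targets=[[[1,0,0],0],[[1,5,0],0],[[1,10,0],0],[[1,15,0],0],[[1,18,0],0]])

```text
time_s: 8.2
tcp_pos: [0.53, 0.0241, 0.1058]
eef_rot: [[0.339, -0.001, 0.941], [-0.941, -0.0, 0.339], [-0.0, -1.0, -0.001]]
wrist_force: [-0.3, -0.1, -1.6]
gripper_width: 0.0275
```

Request:
play_rows(targets=[[[0,1,0],0],[[0,2,0],0],[[0,3,0],0],[[0,4,0],0],[[0,4,0],0]])

```text
time_s: 8.7
tcp_pos: [0.5302, 0.0241, 0.1026]
eef_rot: [[0.339, 0.0, 0.941], [-0.941, -0.0, 0.339], [0.0, -1.0, -0.0]]
wrist_force: [0.1, -0.5, -1.2]
gripper_width: 0.0273
```

Request:
play_rows(targets=[[[0,0.5,0],0],[[0,1,0],0],[[0,1.5,0],0],[[0,2,0],0],[[0,2,0],0]])

```text
time_s: 9.2
tcp_pos: [0.5302, 0.0241, 0.1006]
eef_rot: [[0.339, -0.0, 0.941], [-0.941, -0.0, 0.339], [0.0, -1.0, -0.0]]
wrist_force: [-0.2, -0.2, -2.0]
gripper_width: 0.0275
```

The bore is over the pin with no contact force. I'll go on towards the catches.

Request:
play_rows(targets=[[[0,0.5,0],0],[[0,1,0],0],[[0,1.5,0],0],[[0,2,0],0],[[0,2,0],0]])

```text
time_s: 9.7
tcp_pos: [0.5306, 0.0241, 0.099]
eef_rot: [[0.339, 0.001, 0.941], [-0.941, -0.0, 0.339], [0.001, -1.0, 0.001]]
wrist_force: [-0.2, 1.2, 4.0]
gripper_width: 0.0273
```

Request:
play_rows(targets=[[[0,0.5,0],0],[[0,1,0],0],[[0,1.5,0],0],[[0,2,0],0],[[0,2,0],0]])

```text
time_s: 10.2
tcp_pos: [0.531, 0.0241, 0.0976]
eef_rot: [[0.339, 0.002, 0.941], [-0.941, -0.0, 0.339], [0.001, -1.0, 0.002]]
wrist_force: [-0.2, 0.8, 11.0]
gripper_width: 0.0274
```

Request:
play_rows(targets=[[[0,0.5,0],0],[[0,1,0],0],[[0,1.5,0],0],[[0,2,0],0],[[0,2,0],0]])

```text
time_s: 10.7
tcp_pos: [0.5307, 0.0241, 0.0951]
eef_rot: [[0.339, 0.002, 0.941], [-0.941, -0.0, 0.339], [0.001, -1.0, 0.001]]
wrist_force: [1.0, -0.4, 3.9]
gripper_width: 0.0277
```

Request:
play_rows(targets=[[[0,0.5,0],0],[[0,1,0],0],[[0,1.5,0],0],[[0,2,0],0],[[0,2,0],0]])

```text
time_s: 11.2
tcp_pos: [0.5305, 0.0241, 0.0926]
eef_rot: [[0.339, 0.001, 0.941], [-0.941, -0.0, 0.339], [0.0, -1.0, 0.001]]
wrist_force: [3.6, 0.4, 1.9]
gripper_width: 0.0277
```

The force peaked near 11 N and then dropped, so the disc is passing the catches. I'll continue to the floor.

Request:
play_rows(targets=[[[0,1,0],0],[[0,2,0],0],[[0,3,0],0],[[0,4,0],0],[[0,4,0],0]])

```text
time_s: 11.7
tcp_pos: [0.5302, 0.0241, 0.0879]
eef_rot: [[0.339, -0.0, 0.941], [-0.941, -0.0, 0.339], [-0.0, -1.0, -0.0]]
wrist_force: [6.1, -0.5, -10.2]
gripper_width: 0.0273
```

Request:
play_rows(targets=[[[0,1,0],0],[[0,2,0],0],[[0,3,0],0],[[0,4,0],0],[[0,4,0],0]])

```text
time_s: 12.2
tcp_pos: [0.5297, 0.0242, 0.0845]
eef_rot: [[0.339, -0.001, 0.941], [-0.941, 0.0, 0.339], [-0.0, -1.0, -0.001]]
wrist_force: [0.1, -0.3, -2.0]
gripper_width: 0.0276
```

Request:
play_rows(targets=[[[0,0.5,0],0],[[0,1,0],0],[[0,1,0],0]])

```text
time_s: 12.5
tcp_pos: [0.5301, 0.0241, 0.0836]
eef_rot: [[0.339, -0.0, 0.941], [-0.941, -0.0, 0.339], [-0.0, -1.0, -0.0]]
wrist_force: [0.7, 0.6, -1.7]
gripper_width: 0.027
```

Request:
play_rows(targets=[[[0,0.3,0],0],[[0,0.6,0],0],[[0,0.9,0],0],[[0,1.2,0],0],[[0,1.2,0],0]])

```text
time_s: 13.0
tcp_pos: [0.5302, 0.0241, 0.0826]
eef_rot: [[0.339, 0.0, 0.941], [-0.941, -0.0, 0.339], [0.0, -1.0, 0.0]]
wrist_force: [-1.5, -0.2, 1.2]
gripper_width: 0.0275
```

Request:
play_rows(targets=[[[0,0.3,0],0],[[0,0.6,0],0],[[0,0.9,0],0],[[0,0.9,0],0],[[0,0.9,0],0]])

```text
time_s: 13.5
tcp_pos: [0.5303, 0.0242, 0.0825]
eef_rot: [[0.339, 0.001, 0.941], [-0.941, -0.0, 0.339], [0.0, -1.0, 0.001]]
wrist_force: [-4.8, 0.9, 13.5]
gripper_width: 0.0271
```

The hub is on the floor at TCP z 0.0825, against 0.0826 predicted. I'll check that the push is steady and look.

Request:
play_rows(targets=[[[0,0,0],0],[[0,0,0],0],[[0,0,0],0],[[0,0,0],0]])

```text
time_s: 13.9
tcp_pos: [0.5303, 0.0242, 0.0825]
eef_rot: [[0.339, 0.001, 0.941], [-0.941, -0.0, 0.339], [0.0, -1.0, 0.001]]
wrist_force: [-4.1, 0.8, 12.0]
gripper_width: 0.0275
```

```bash
python3 l.py wrist w5; python3 l.py scene s5; for i in 1 2 3 4 5 ; do python3 l.py top t5; done
python3 - <<'E'
from h import *
a=cv2.imread("pics/w5.png")[95:265,200:450];b=cv2.imread("pics/s5.png")[130:245,270:400]
a=cv2.resize(a,(500,340));b=cv2.resize(b,(384,340));cv2.imwrite("pics/c5.png",np.clip(np.hstack([a[:,:410],b])*1.4,0,255).astype(np.uint8))
E
```

```text
13.9 [0.5303 0.0242 0.0825] [[0.3391, 0.0008, 0.9408], [-0.9408, -0.0002, 0.3391], [0.0004, -1.0, 0.0007]] [-4.07  0.79 12.05] 0.02749756494907189
13.95 [0.5303 0.0242 0.0825] [[0.339, 0.0008, 0.9408], [-0.9408, -0.0002, 0.339], [0.0004, -1.0, 0.0007]] [-3.93  0.64 14.58] 0.027151329731589485
14.0 [0.5303 0.0242 0.0825] [[0.339, 0.0008, 0.9408], [-0.9408, -0.0002, 0.339], [0.0004, -1.0, 0.0007]] [-4.89  0.4  13.71] 0.02752440806680342
14.05 [0.5303 0.0241 0.0825] [[0.339, 0.0008, 0.9408], [-0.9408, -0.0002, 0.339], [0.0005, -1.0, 0.0007]] [-3.85  0.74 12.83] 0.027265261070740263
14.1 [0.5303 0.0242 0.0825] [[0.339, 0.0008, 0.9408], [-0.9408, -0.0002, 0.339], [0.0004, -1.0, 0.0007]] [-4.22  1.17 13.29] 0.027358974503348423
14.15 [0.5303 0.0242 0.0825] [[0.339, 0.0008, 0.9408], [-0.9408, -0.0002, 0.339], [0.0004, -1.0, 0.0007]] [-3.78  1.54 13.09] 0.027530431342398402
14.2 [0.5303 0.0241 0.0825] [[0.3391, 0.0008, 0.9408], [-0.9408, -0.0002, 0.3391], [0.0004, -1.0, 0.0007]] [-4.04 -0.28 13.14] 0.027443393553769218
```

View pics/c5.png

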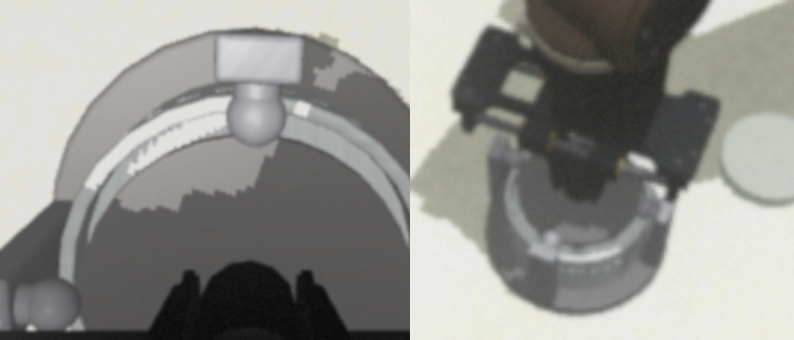

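View pics/t5.png

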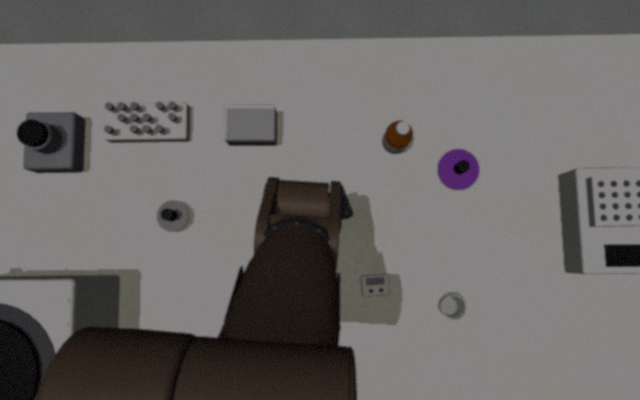

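The wrist crop shows the balls sitting over the disc's edge with the lid level inside the rim. The top view shows the bystanders unmoved. The push is steady at about 13 N, so I'm handing in.

```bash
python3 -c "
from cell import hand_in
print(hand_in())"
```

```text
the job is handed in; nothing more can be done
None
```

I picked up the wider lid by its knob, fitted its hub over the bucket's pin and pressed it down past the catches to the floor. The job was handed in at 14.2 s with the robot still gripping the lid and pressing.

**Last checks**
- **Seating:** the push rose to about 11 N at the catches and then dropped. Contact with the floor came at TCP z 0.0825 m, against 0.0826 m predicted for the lid fully home. The two catches in clear view in the wrist picture had closed over the disc's edge, and the lid looked level.
- **Push:** the wrist force was steady at about 13 N (readings 12.0 to 14.6), slightly above the 12 N asked. I left it there rather than let up.
- **Bystanders:** the small lid, the purple lid and the other things I could see in the last top view had not moved. The arm hid the dish in that view, but it showed in place in the scene picture.

**Off or in disagreement**
- About 4 N of sideways force stays on the wrist along x. The lid is probably about 0.5 mm off-centre, against the pin.
- The first top-view estimate of the pin was about 2 mm off in y from the wrist camera's. I used the wrist camera's value, which the catch positions confirmed.

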